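# Reset the tripped cut-out of a dry bath

### The arm

A 6-joint arm with a two-finger parallel gripper is mounted at the origin on a cart in front of the work surface, level with it; the furniture and walls round the work are solid. World frame = base frame: x ahead of the robot, y to its left, z up, the work surface at z = 0. Lengths are in mm, angles in rad, forces in N, time in s.
With the tool pointing down it reaches from about 275 to 750 mm from the base axis. Payload 10.2 kg.
Tool frame: the origin (TCP) lies midway between the tips of the shut fingers; the grasp point (between the pads) lies 19 mm behind it (ctrl.grasp_offset is the distance from the TCP to the grasp point, in mm); z points along the fingers, y is the line along which they close (so a half turn about z gives the same grasp; the last joint's range is limited). The gripper opens to 85 mm and grips with 20 to 120 N. Pads are 22 mm wide; open, the fingers measure 114 mm over their backs; the gripper's body (76 mm by 85 mm) begins 54 mm behind the grasp point. The pads swing forward as they close: fully open they stand 13 mm farther back than shut.
Start: joints at [0.944, 0.313, 1.498, -0, 1.331, -0.223], TCP at [206.294, 482.777, 231.294] pointing down, gripper open.
Joint ranges: [-2.94, 2.94], [-0.97, 2.17], [0.19, 2.56], [-1.23, 4.37], [0.02, 3.11], [-2.88, 2.88]. Speed limits (rad/s): [2.39, 2.39, 3.01, 3.14, 3.14, 3.14].

### API

Orientations are given as a unit quaternion [w, x, y, z].
In Python, from rig import ctrl, viewer, models gives the robot as it stands. The module is installed in compiled form; this text tells all that it offers.
- The arm moves only by the shell command python3 -m pendant 'ROWS' [OPENING] [FORCE]. ROWS is text: rows parted by semicolons, each of 4 numbers parted by spaces: the shift along the tool's x, y, z in m, then the turn about the tool's z in rad. In form: x y z yaw; .... A call has 1 to 10 rows; each row shifts and turns the commanded pose from where the row before left it, along the tool's axes as they then stand; what a row does not reach is not made up. A row lasts 1/8 s, in which the tool goes at most 62.5 mm and 10.7 degrees, less where a joint would pass 70% of its speed; a pose out of reach is approached as far as the arm can. A call is refused whole if a number of a shift passes 0.0625 or a number of a turn 0.188, either way. A call with a gripper value outside its range is refused whole. OPENING is the opening, from 0 (shut) to 1 (fully open), set as the call begins (- or left out, the last holds). The fingers move at their own pace and stop on an object; FORCE is the grip in N (left out, the last holds). Time passes only in rows, so rows that do not move let the fingers close. It gives the time, the measured TCP pose, the force, the opening and the grip force at its end, in the units of the state.
- ctrl.sense(): the state, without advancing time (a new reading comes with each control period).
- viewer.capture(name): name is "side" or "top" or "wrist"; returns a dict with "color" (480x640x3 uint8, red, green, blue), "vertical_fov" (degrees; the focal length in pixels is half the picture's height over the tangent of half this angle, whatever the lens; pixels are square), "cx", "cy" (the principal point, pixels), "pose" (4x4, takes a point from camera to world coordinates). Camera axes: x right, y down, z forward; pixel columns grow to the right and rows downward; lengths in mm; the calibration is good to about 2 mm. A picture is of the moment at which its call begins. There is no depth.
- ctrl.finish_job(): hands the job in; it is judged then, once.
Trained networks look in the newest picture that a camera, given by its name, has taken for a name from the list of things; names that differ only in an ending like _2 or _b are one class to them, and where a whole thing is asked for, a point or a joint stands for the part that bears it (a point fixed in the world has none). Each returns a list of dicts, best first, with "p" (0 to 1); they miss things now and then, are a little off and sometimes report something else, mostly with a low value. They report only what shows in the picture. A call takes as long as a camera call. They do not tell look-alikes from the thing itself.
- models.boxes_of(camera, query): "at" ([x, y, z] in mm, in world coordinates, good to about 4 mm: the middle of the surface that is visible of it).
The state is a dict: "time_s": time; "joints": joint angles; "dq": joint speeds; "tau": joint torques, N m; "eef_pos": TCP position; "ee_rot": TCP orientation; "force": force on the tool from outside, world axes, zero at the start; "wrist_torque": the same for the moment, N m; "grip_width": opening from 0.0 (shut) to 1.0 (fully open); "grip_force": force on a finger pad.
Only numpy, scipy, OpenCV 4.12 (cv2) and the standard library are available. Lean on these libraries where they do the work, as an engineer would, in place of code of your own. Each camera call takes 0.05 s, during which the arm holds its last target. There are 200 camera calls.

### The job

The dry bath that keeps the two vials warm has tripped: one of the two red cut-out buttons sunk in the round grey wells of its control deck has popped up. First rock the grey switch between the wells off (press its half nearest the front edge with the display), then reach into the well with a closed fingertip and press the popped-up button fully down until it stays home, then rock the switch on again by its half with the green dot. Only touch and press: grasp and lift nothing, leave the other button, which is still down, alone, do not disturb the vials, tubes and beaker, and end clear of everything.

Things in the scene. Friction and masses are not known exactly. Their poses are not given: they have to be found in the camera images.
- heater: White dry bath, fixed on the table, 220 mm deep (x), 200 wide (y). Origin: centre of its underside, on the table. x points from front (display) to back (aluminium blocks), y to its left. Control deck in front, 88 mm above the table: at x = -62 mm the switch (y = 0) and two wells (y = +62 and -62 mm). Blocks and vials lie behind it (x > -10 mm), up to 15 mm above the deck.
- switch (a joint): Grey rocker switch, 47 mm long (heater's x), 25 wide, in a black frame, pivot along y. 0 = off (front half level, rear half raised), 0.30 rad = on (rear half with green dot level, front half raised). Starts on. The raised half's end stands 7 mm above the level half. Over-centre: press the raised half down with about 5 N at its middle (3.5 N at its end); it snaps over and stays.
- switch_off_half (a point): Point in the middle of the face of the switch's front half (15 mm from the pivot); moves with the switch. It is 93.5 mm above the table when off, about 98 mm when on. Press here, downward, to switch off.
- switch_on_half (a point): Point in the middle of the face of the switch's rear half (green dot, 15 mm from the pivot); moves with the switch. It is 93.5 mm above the table when on, about 98 mm when off. Press here, downward, to switch on.
- tripped_button (a joint): Push-to-reset button of the cut-out that has tripped (left or right well). 0 = popped up (tripped), 0.008 m = fully down (home); grows as it is pressed down. Over-centre: it resists with about 4.5 N at first, less and less, and snaps home after half its travel and stays there.
- tripped_top (a point): Centre of the top face of the popped-up button: red cap 23.6 mm across on a white stem that shows only when it is up, pressed straight down. Moves with it: 73 mm above the table (17.5 mm below the well's rim) popped up, 65 mm (25.5 mm below the rim) home.
- tripped_mouth (a point): Centre of the mouth of the well that holds the popped-up button, level with its rim, 90.5 mm above the table. The well is an upright round shaft, 46 mm inside diameter, dark grey rim 51 mm across, floor 33 mm below the rim; the button stands in the middle of the floor.
- sound_button (a joint): Same button in the other well, whose cut-out has not tripped: it reads 0.008 m (home) and is to be left alone.
- sound_top (a point): Centre of the top face of the other, sound button (red, 23.6 mm across), home in an identical well.
- cryo_vial_0: Small vial with a blue cap, 13 mm across, 45 mm tall, standing in a bore of the left block; leave it. Origin: centre of its underside.
- cryo_vial_1: Small vial with a green cap, 13 mm across, 45 mm tall, standing in a bore of the right block; leave it. Origin: centre of its underside.
- tube_a: Pink-capped tube, 34 mm across, 113 mm tall, standing on the table left of the heater; leave it. Origin: centre of its underside.
- tube_c: Green-capped tube, 34 mm across, 113 mm tall, standing on the table left of the heater; leave it. Origin: centre of its underside.
- beaker: Small clear beaker, 45 mm across, 59 mm tall, standing on the table in front of the heater; leave it. Origin: centre of its underside.
Mind the look-alikes: they are no part of the job. Several things have the shape of the tube_a; the one meant has the colours described above.

How it is judged:
By the outcome, as a careful person would: the job done as asked, in the order asked, and still so for the second after the job is handed in, with the robot touching nothing.
It also fails if it takes over 48 s, if anything falls off the work surface, if the arm or the gripper's body presses on something with over 40 N, if the wrist force passes 120 N, or if a joint passes its speed limit or range.

## Working session

There is one attempt and no reset: what is moved stays moved. The work goes in short steps, Python scripts to look and compute and a shell command to move; the robot and the scene stay as the last step left them, time stands still between calls to the robot, and variables do not carry over. Pictures are saved under pics/ and viewed, at most 10 in all, crops included, and the job is handed in when it is done.

```bash
mkdir -p pics
cat > h.py <<'E'
from rig import ctrl, viewer, models
import numpy as np, cv2
def cam(n,save=None):
    c=viewer.capture(n)
    if save: cv2.imwrite('pics/'+save+'.png',c['color'][:,:,::-1])
    return c
def f(c): return 240/np.tan(np.radians(c['vertical_fov'])/2)
def proj(c,p):
    T=np.linalg.inv(c['pose']); q=T[:3,:3]@np.array(p)+T[:3,3]
    return [round(float(c['cx']+f(c)*q[0]/q[2]),1),round(float(c['cy']+f(c)*q[1]/q[2]),1)]
def atz(c,u,v,z):
    d=c['pose'][:3,:3]@np.array([(u-c['cx'])/f(c),(v-c['cy'])/f(c),1]); o=c['pose'][:3,3]
    return np.round(o+d*(z-o[2])/d[2],1)
E
python3 - <<'E'
from h import *
cs={n:cam(n) for n in('top','side')}
cv2.imwrite('pics/top.png',cs['top']['color'][:,:,::-1]); cv2.imwrite('pics/side.png',cs['side']['color'][:,:,::-1])
for n in cs:
  for q in ['heater','switch','switch_off_half','switch_on_half','tripped_top','tripped_mouth','sound_top','cryo_vial_0','cryo_vial_1','tube_a','tube_c','beaker']:
    print(n,q,[(round(d['p'],2),np.round(d['at']).tolist(),proj(cs[n],d['at'])) for d in models.boxes_of(n,q)[:3]])
s=ctrl.sense();print(s['time_s'],s['eef_pos'],s['ee_rot'],s['force'])
E
```

```text
top heater [(0.88, [566.0, 21.0, 89.0], [352.6, 217.4])]
top switch [(0.56, [495.0, 32.0, 96.0], [346.0, 256.2])]
top switch_off_half [(0.92, [499.0, 25.0, 93.0], [350.0, 254.2])]
top switch_on_half [(0.77, [500.0, 25.0, 92.0], [349.7, 254.1])]
top tripped_top [(0.55, [507.0, 92.0, 72.0], [311.7, 250.9])]
top tripped_mouth [(0.77, [513.0, 92.0, 71.0], [311.7, 247.7])]
top sound_top []
top cryo_vial_0 [(0.67, [488.0, -34.0, 65.0], [381.5, 263.7]), (0.55, [612.0, 63.0, 98.0], [329.6, 190.1]), (0.41, [626.0, -64.0, 97.0], [401.2, 184.6])]
top cryo_vial_1 [(0.67, [488.0, -34.0, 65.0], [381.5, 263.7]), (0.55, [612.0, 63.0, 98.0], [329.6, 190.1]), (0.41, [626.0, -64.0, 97.0], [401.2, 184.6])]
top tube_a [(0.94, [609.0, 228.0, 114.0], [234.8, 186.7]), (0.77, [544.0, 240.0, 112.0], [225.8, 223.5]), (0.66, [598.0, 156.0, 113.0], [276.1, 193.9])]
top tube_c [(0.94, [609.0, 228.0, 114.0], [234.8, 186.7]), (0.77, [544.0, 240.0, 112.0], [225.8, 223.5]), (0.66, [598.0, 156.0, 113.0], [276.1, 193.9])]
top beaker [(0.75, [401.0, 5.0, 6.0], [356.5, 313.3]), (0.15, [626.0, -61.0, 96.0], [399.0, 184.9]
[... 419 characters left out ...]
_mouth [(0.64, [513.0, 101.0, 77.0], [307.8, 247.5])]
side sound_top []
side cryo_vial_0 [(0.54, [610.0, 57.0, 92.0], [381.0, 232.8])]
side cryo_vial_1 [(0.54, [610.0, 57.0, 92.0], [381.0, 232.8])]
side tube_a [(0.94, [527.0, 165.0, 93.0], [294.1, 212.7]), (0.9, [534.0, 233.0, 90.0], [276.3, 190.8]), (0.88, [598.0, 148.0, 95.0], [339.1, 202.0])]
side tube_c [(0.94, [527.0, 165.0, 93.0], [294.1, 212.7]), (0.9, [534.0, 233.0, 90.0], [276.3, 190.8]), (0.88, [598.0, 148.0, 95.0], [339.1, 202.0])]
side beaker [(0.82, [403.0, 2.0, 39.0], [276.2, 340.7])]
1.3 [206.29600142 482.7809093  231.30152585] [-1.65778569e-05  2.00525446e-01  9.79688494e-01  4.05541177e-06] [0.16066167 0.255579   0.49806857]
```

View pics/top.png

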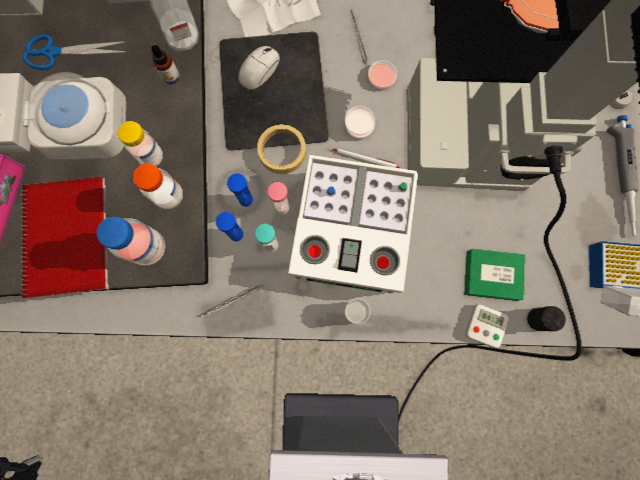

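View pics/side.png

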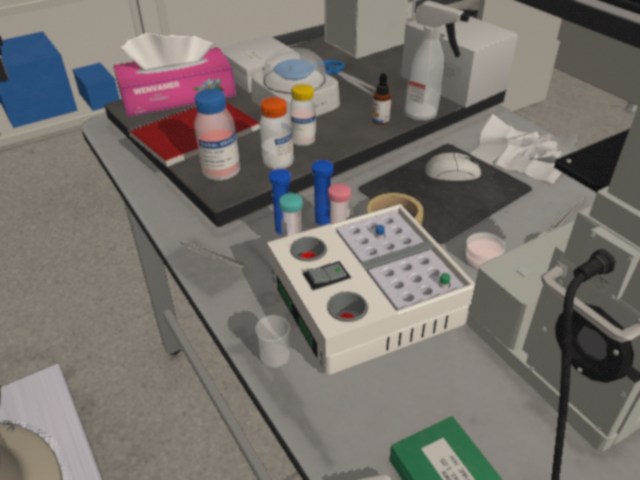

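The top view shows the left well at about (314,250), the right well at (384,261) and the switch at (349,254). In the side view the wells are at (307,248) and (347,306). Either red button could be the tripped one, so I'll zoom in on both.

Run:
```python
from h import *
t=cam('top');s=cam('side')
a=cv2.resize(t['color'][225:285,290:410],None,fx=6,fy=6,interpolation=cv2.INTER_CUBIC)
b=cv2.resize(s['color'][225:325,280:400],None,fx=6,fy=6,interpolation=cv2.INTER_CUBIC)[:600]
cv2.imwrite('pics/cropt.png',a[:,:,::-1]);cv2.imwrite('pics/crops.png',b[:,:,::-1])
for n,c in(('top',t),('side',s)):
  I=c['color'].astype(int); m=((I[...,0]>110)&(I[...,1]<70)&(I[...,2]<70)).astype(np.uint8)
  k,l,st,ce=cv2.connectedComponentsWithStats(m)
  for i in range(1,k):
    u,v=ce[i]
    if 290<u<410 and 225<v<330: print(n,st[i].tolist(),ce[i],atz(c,u,v,73),atz(c,u,v,65))
L=atz(t,314.5,250,90.5);R=atz(t,384.3,261,90.5);print(L,R,(L+R)/2,np.linalg.norm(L-R))
print(t['pose'][:3,3],s['pose'][:3,3])
```

```text
top [309, 245, 12, 13, 128] [314.4375  250.78125] [506.9  86.6  73. ] [508.3  86.7  65. ]
top [377, 256, 13, 13, 127] [382.66929134 262.1023622 ] [489.8 -34.8  73. ] [491.  -35.9  65. ]
side [300, 251, 16, 7, 78] [307.65384615 254.61538462] [506.9  92.   73. ] [511.4  99.9  65. ]
side [340, 313, 15, 5, 60] [346.73333333 315.28333333] [488.2 -36.3  73. ] [492.5 -30.2  65. ]
[505.4  86.4  90.5] [489.3 -35.3  90.5] [497.35  25.55  90.5 ] 122.76033561374781
[366.18020235  79.58523574 906.74872653] [ 178.47173336 -478.21672949  652.81658294]
```

View pics/cropt.png

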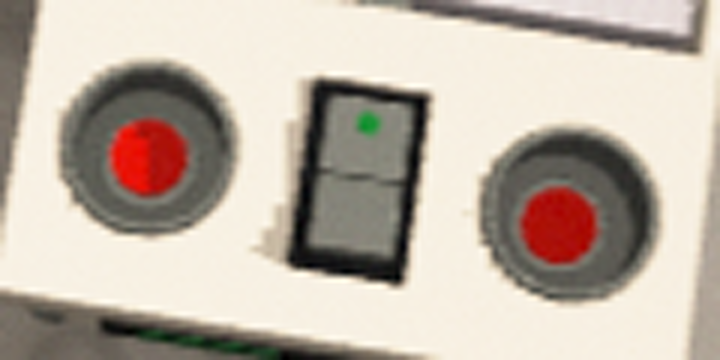

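View pics/crops.png

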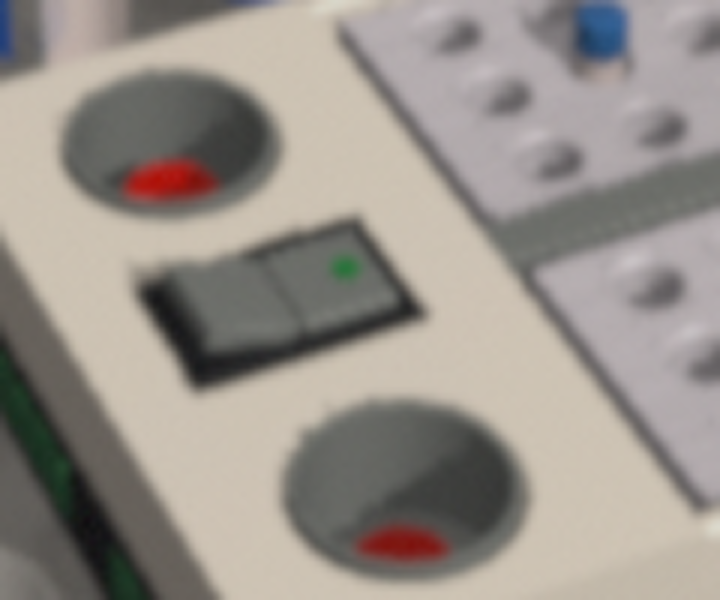

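The left button looks raised: in the side view it shows 7 rows of red against 5 on the right, and it catches the sunlight. I'll move over the deck with the gripper shut and confirm with the wrist camera.

```bash
python3 -m pendant '0 0 0 -0.136; 0 0 0 -0.136; -0.0387 -0.046 0 0; -0.0387 -0.046 0 0; -0.0387 -0.046 0 0; -0.0387 -0.046 0 0; -0.0387 -0.046 0 0; -0.0387 -0.046 0 0; -0.0387 -0.046 0 0; -0.0387 -0.046 0 0' 0 20
python3 - <<'E'
from h import *
c=cam('wrist','w1')
s=ctrl.sense();print(s['time_s'],s['eef_pos'],s['ee_rot'],s['force'])
for q in ['tripped_top','tripped_mouth','sound_top','switch']:
    print(q,[(round(d['p'],2),np.round(d['at']).tolist(),proj(c,d['at'])) for d in models.boxes_of('wrist',q)[:3]])
print(c['pose'],proj(c,[505.4,86.4,90.5]),proj(c,[489.3,-35.3,90.5]))
E
```

```text
time_s: 2.65
eef_pos: [465.7, 75.4, 231.5]
ee_rot: [0.0, 0.066, 0.998, 0.0]
force: [0.7, -0.3, 0.9]
grip_width: -0.003
grip_force: 0.0
2.7 [468.66256667  70.24312693 231.18074483] [ 9.58774934e-04  6.79999571e-02  9.97684226e-01 -1.12754104e-03] [ 0.1317109  -4.59839964 -1.99281981]
tripped_top [(0.68, [502.0, 89.0, 71.0], [334.0, 250.8])]
tripped_mouth [(0.81, [513.0, 85.0, 76.0], [330.9, 265.4]), (0.54, [503.0, 16.0, 88.0], [244.0, 270.4])]
sound_top []
switch [(0.85, [496.0, 28.0, 91.0], [257.2, 262.3]), (0.25, [501.0, 13.0, 87.0], [241.3, 268.4])]
[[ 1.32120422e-01  9.37523405e-01  3.21860310e-01  3.82504431e+02]
 [ 9.91232004e-01 -1.25557031e-01 -4.11648619e-02  8.65348889e+01]
 [ 1.81880343e-03  3.24476959e-01 -9.45891852e-01  3.73460946e+02]
 [ 0.00000000e+00  0.00000000e+00  0.00000000e+00  1.00000000e+00]] [332.4, 263.7] [176.8, 264.0]
```

View pics/w1.png

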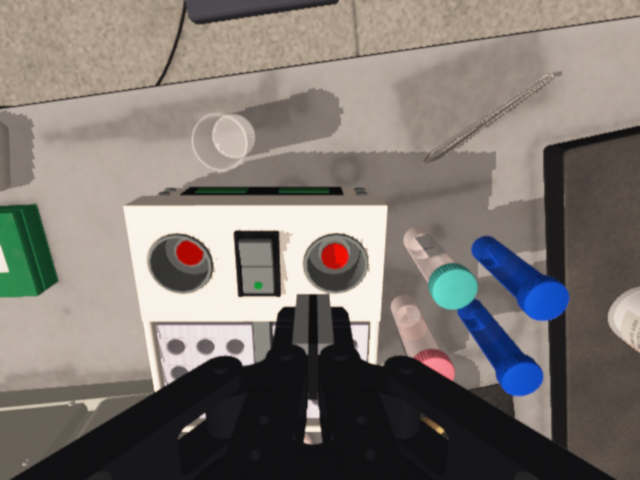

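In the wrist view, the tripped candidates are the left well (336,262) with its cap at (334,256), and the right well (180,263) with its cap at (189,253). The switch is at (257,263). I'll measure cap heights relative to the rims.

Run:
```python
from h import *
import time
c=cam('wrist'); s=ctrl.sense(); print(s['eef_pos'],s['force'])
I=c['color']; h=cv2.resize(I[215:310,130:390],None,fx=3,fy=3,interpolation=cv2.INTER_CUBIC); cv2.imwrite('pics/w2.png',h[:,:,::-1])
J=I.astype(int)
m=((J[...,0]>110)&(J[...,1]<70)&(J[...,2]<70)).astype(np.uint8)
k,l,st,ce=cv2.connectedComponentsWithStats(m)
caps=[(st[i].tolist(),ce[i]) for i in range(1,k) if st[i][4]>150]
# well: non-white hole within the deck
deck=(J.min(2)<170).astype(np.uint8)
for lo,hi in((140,222),(296,374)):
  w=np.zeros_like(deck);w[228:298,lo:hi]=deck[228:298,lo:hi]
  k,l,st,ce=cv2.connectedComponentsWithStats(w); i=1+np.argmax(st[1:,4])
  (u,v),ax,an=cv2.fitEllipse(np.argwhere(cv2.morphologyEx((l==i).astype(np.uint8),cv2.MORPH_GRADIENT,np.ones((3,3))))[:,::-1].astype(np.float32))
  print('rim',st[i],u,v,ax,atz(c,u,v,90.5))
for b,(u,v) in caps: print('cap',b,u,v,atz(c,u,v,73),atz(c,u,v,65))
for n in [(505.4,86.4),(489.3,-35.3)]:
  print([proj(c,[*n,z]) for z in(90.5,73,65)])
```

```text
[464.38912236  78.0972516  231.3365901 ] [-0.2192793   0.40928275 -0.09671348]
rim [ 145  235   67   61 3152] 177.67376708984375 264.7833557128906 (59.227718353271484, 68.01805877685547) [488.6 -32.3  90.5]
rim [ 296  235   71   63 3282] 331.01690673828125 266.555419921875 (60.3504753112793, 74.03854370117188) [506.2  87.3  90.5]
cap [174, 242, 27, 25, 492] 186.34349593495935 254.9329268292683 [487.5 -30.5  73. ] [490.4 -33.7  65. ]
cap [319, 245, 27, 27, 567] 331.95061728395063 257.68606701940035 [506.   88.9  73. ] [509.4  89.   65. ]
[[329.7, 265.8], [328.8, 257.4], [328.4, 253.8]]
[[174.2, 266.0], [181.3, 257.6], [184.2, 254.0]]
```

View pics/w2.png

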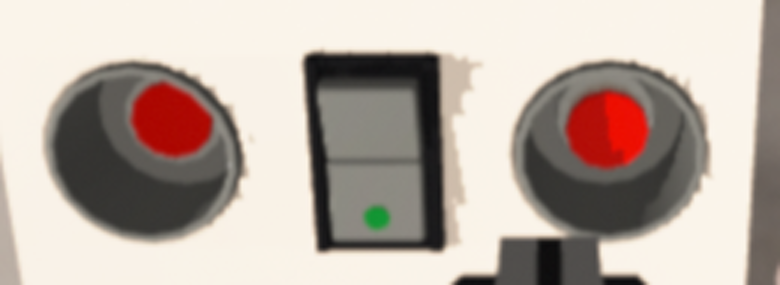

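The left button is the tripped one. Its cap is larger (567 px against 492 px), and it lines up with its rim at z=73, whereas the right cap lines up at z=65. The left well is at (506, 87.5) and the switch pivot at (497.6, 26.5). Next I'll hover over the front half of the switch.

```bash
python3 -m pendant '-0.0113 -0.0234 0 0; -0.0113 -0.0234 0 0; 0 0 0.05 0; 0 0 0.05 0; 0 0 0.02 0; 0 0 0 0; 0 0 0 0'
python3 - <<'E'
from h import *
c=cam('wrist','w3'); s=ctrl.sense(); print(s['eef_pos'],s['ee_rot'],s['force'])
print('tip',proj(c,s['eef_pos']),'sw',proj(c,[497.6,26.5,95]),proj(c,[482.7,28.5,98]),proj(c,[512.5,24.5,93.5]))
E
```

```text
time_s: 3.82
eef_pos: [481.6, 28.5, 112.5]
ee_rot: [0.001, 0.065, 0.998, -0.0]
force: [0.2, -0.6, 0.1]
grip_width: -0.005
grip_force: 0.0
[481.66654822  28.29769164 112.5970469 ] [ 1.15966564e-03  6.54215944e-02  9.97857030e-01 -1.33620073e-04] [-0.33100241  0.33233281  0.32711307]
tip [311.4, 314.7] sw [312.1, 325.1] [312.2, 299.8] [312.1, 350.2]
```

View pics/w3.png

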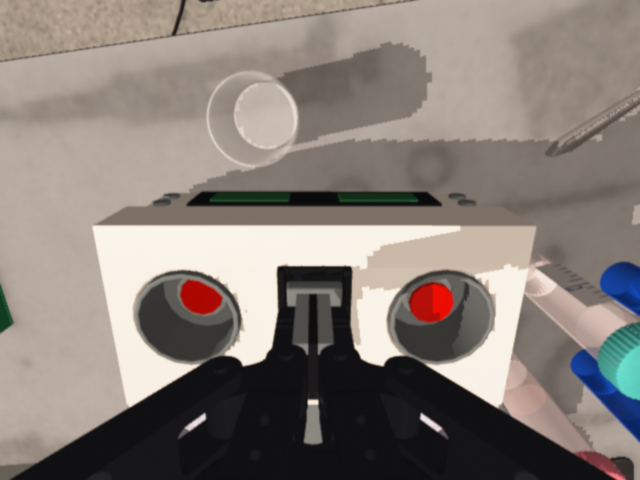

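The fingertip, whose end is at about (313,293), sits over the front half of the rocker and is centred between the frame sides (278–352). I'll press there.

```bash
python3 -m pendant '0 0 0.01 0; 0 0 0.003 0; 0 0 0.003 0; 0 0 0.002 0; 0 0 0.0015 0; 0 0 0 0'
```

```text
time_s: 4.62
eef_pos: [481.1, 27.9, 93.3]
ee_rot: [0.0, 0.066, 0.998, -0.0]
force: [-8.0, 0.6, 19.8]
grip_width: 0.004
grip_force: 9.8
```

It snapped over and bottomed at 93.3 mm, the level height. Next I'll lift and hover over the left well.

```bash
python3 -m pendant '0 0 -0.03 0; -0.0082 0.0309 0 0; -0.0082 0.0309 0 0; 0 0 0 0; 0 0 0 0; 0 0 0 0'
python3 - <<'E'
from h import *
c=cam('wrist','w4'); s=ctrl.sense(); print(s['eef_pos'],s['ee_rot'],s['force'])
print('tip',proj(c,s['eef_pos']),'rim',proj(c,[506,87.5,90.5]),'cap',proj(c,[506,87.5,73]))
J=c['color'].astype(int)
m=((J[...,0]>110)&(J[...,1]<70)&(J[...,2]<70)).astype(np.uint8)
k,l,st,ce=cv2.connectedComponentsWithStats(m)
for i in range(1,k):
  if st[i][4]>150: print(st[i],ce[i])
E
```

```text
time_s: 5.38
eef_pos: [505.3, 86.3, 121.8]
ee_rot: [-0.0, 0.066, 0.998, -0.0]
force: [-0.1, -0.5, 0.2]
grip_width: -0.0
grip_force: 0.0
[505.34757394  86.38841252 121.79809983] [-6.44719757e-05  6.63042256e-02  9.97799450e-01 -4.91596018e-05] [ 0.10345775  0.32575332 -0.13334217]
tip [312.0, 314.5] rim [314.4, 282.3] cap [314.2, 267.9]
[ 73 247  38  35 822] [ 89.7810219  265.55352798]
[ 295  247   44   42 1383] [316.71438901 267.56905278]
```

View pics/w4.png

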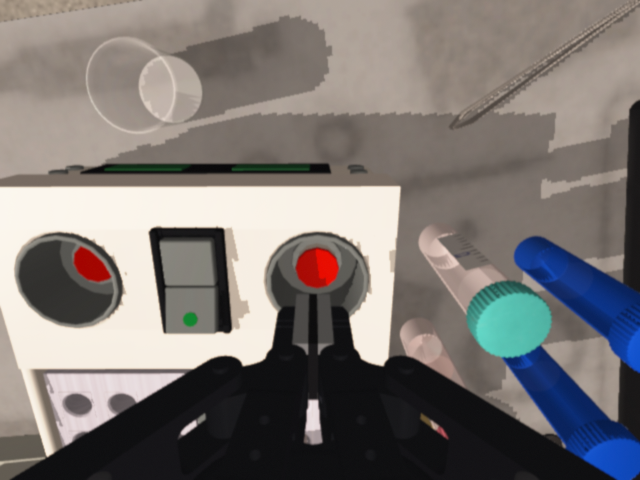

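The switch is off: the rear half with the green dot is now raised. The tripped cap is at (317,268) and the rim centre at about (318,279), so I'll shift about 2.3 mm in +y and then descend.

```bash
python3 -m pendant '0 0.0023 0 0; 0 0 0.022 0; 0 0 0.012 0; 0 0 0.01 0; 0 0 0 0; 0 0 0 0'
```

```text
time_s: 6.18
eef_pos: [506.1, 89.3, 78.2]
ee_rot: [0.0, 0.066, 0.998, 0.0]
force: [0.6, -0.2, 0.8]
grip_width: 0.0
grip_force: 0.0
```

```bash
python3 -m pendant '0 0 0.004 0; 0 0 0.003 0; 0 0 0.003 0; 0 0 0.002 0; 0 0 0.0015 0; 0 0 0 0; 0 0 0 0'
```

```text
time_s: 7.05
eef_pos: [505.7, 89.3, 65.0]
ee_rot: [-0.0, 0.066, 0.998, -0.0]
force: [-4.7, -0.9, 9.9]
grip_width: 0.001
grip_force: 4.8
```

```bash
python3 -m pendant '0 0 0.0007 0; 0 0 0 0; 0 0 0 0'; python3 -m pendant '0 0 -0.03 0; 0 0 -0.028 0; 0.0011 -0.0323 0 0; 0.0011 -0.0323 0 0; 0 0 0 0; 0 0 0 0; 0 0 0 0'
python3 - <<'E'
from h import *
c=cam('wrist','w5'); s=ctrl.sense(); print(s['eef_pos'],s['force'])
J=c['color'].astype(int)
m=((J[...,0]>110)&(J[...,1]<70)&(J[...,2]<70)).astype(np.uint8)
k,l,st,ce=cv2.connectedComponentsWithStats(m)
for i in range(1,k):
  if st[i][4]>150: print(st[i],ce[i])
for p in([505.7,88.8],[489.4,-33.8]): print([proj(c,[*p,z]) for z in(73,65)])
E
```

```text
time_s: 7.42
eef_pos: [505.7, 89.3, 64.9]
ee_rot: [-0.0, 0.066, 0.998, -0.0]
force: [-6.9, 1.0, 16.7]
grip_width: 0.001
grip_force: 8.4
time_s: 8.3
eef_pos: [495.2, 26.3, 121.5]
ee_rot: [-0.0, 0.065, 0.998, 0.0]
force: [1.2, -1.3, -0.1]
grip_width: -0.002
grip_force: 0.0
[495.15899238  26.27355051 121.51963904] [-0.40420047 -0.19051817  0.52867932]
[ 183  247   42   38 1197] [203.14285714 266.02756892]
[ 405  247   42   38 1197] [425.58730159 265.93650794]
[573 418  45  22 222] [593.78378378 428.51801802]
[[430.2, 271.0], [426.1, 265.0]]
[[198.9, 270.9], [202.9, 265.0]]
```

View pics/w5.png

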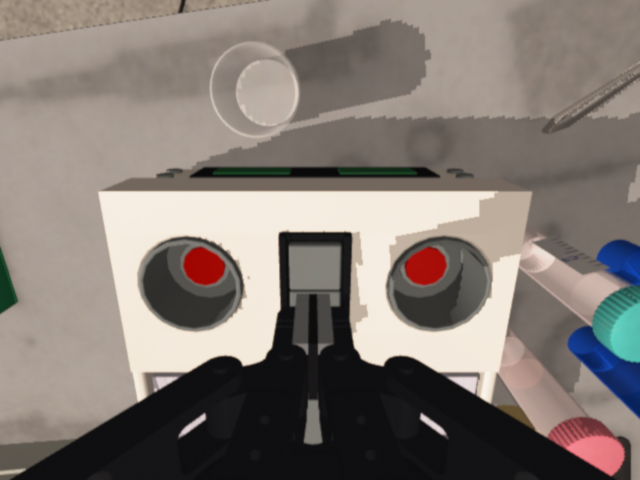

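Both caps are now identical at z=65 (1197 px each), so the button is home. Now I'll press the rear half of the switch.

```bash
python3 -m pendant '-0.0193 0.0012 0 0; 0 0 0.012 0; 0 0 0.007 0; 0 0 0.003 0; 0 0 0.003 0; 0 0 0.002 0; 0 0 0.0014 0; 0 0 0 0; 0 0 0 0'
```

```text
time_s: 9.48
eef_pos: [514.3, 24.2, 93.6]
ee_rot: [0.0, 0.066, 0.998, -0.0]
force: [-3.1, 0.8, 5.6]
grip_width: -0.0
grip_force: 2.8
```

```bash
python3 -m pendant '0 0 0.0008 0; 0 0 0 0; 0 0 0 0'; python3 -m pendant '0 0 -0.05 0; 0 0 -0.05 0; 0.05 0 0 0; 0.02 0.02 0 0; 0 0 0 0; 0 0 0 0; 0 0 0 0; 0 0 0 0'
python3 - <<'E'
from h import *
c=cam('wrist'); cv2.imwrite('pics/w6.png',cv2.resize(c['color'][150:400,80:480],None,fx=2,fy=2)[:,:,::-1]); s=ctrl.sense(); print(s['eef_pos'],s['force'],s['dq'])
E
```

```text
time_s: 9.85
eef_pos: [514.4, 24.2, 93.5]
ee_rot: [0.0, 0.066, 0.998, -0.0]
force: [-6.2, 0.2, 12.4]
grip_width: -0.002
grip_force: 6.4
time_s: 10.85
eef_pos: [447.9, 52.9, 192.2]
ee_rot: [-0.0, 0.066, 0.998, -0.0]
force: [-0.1, 0.5, -0.4]
grip_width: 0.001
grip_force: 0.0
[447.85421624  52.9758991  192.22776029] [0.95522472 0.57553217 0.22220196] [ 1.88449288e-03 -3.94603084e-03  2.76452387e-03  4.06927313e-04
 -7.79435520e-05  9.01155827e-04]
```

View pics/w6.png

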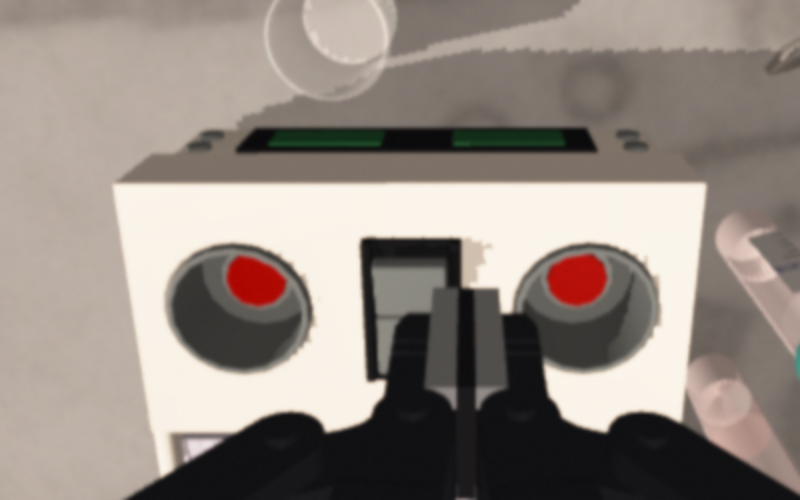

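The front half is raised again: the black frame gap shows at (410,250), as it did at the start. Both buttons are down, and the arm is clear.

```bash
python3 -c "
from rig import ctrl; print(ctrl.finish_job())"
```

```text
the job is handed in; nothing more can be done
None
```

The job is handed in: I rocked the switch off, pressed the popped-up left button until it stayed home, and rocked the switch back on. The arm ended clear of everything at about 11 s, and the last pictures show both buttons down and the switch on.

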